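# Put a wrongly loaded centrifuge rotor right

### The job

The four-bucket centrifuge rotor on its loading stand has been filled wrongly and would run out of balance. Rearrange it so that the two large bottles stand in buckets straight across from each other and the two small bottles in the other two buckets, also across from each other; the little jar does not get spun but belongs in the well of the heating block, where one of the small bottles now stands. Use a clear patch of bench to set something down on the way, keep all five upright, and leave the beaker and the dish where they are.

Things in the scene. Friction and masses are not known exactly. Their poses are not given: they have to be found in the camera images.
- rotor: Fixed rotor, dark cross with four aluminium buckets. Origin: on its axis at bench height, z up. Bucket axes 80 mm from it along its +x, +y, -x, -y (+x is across from -x, +y from -y). Bucket: inner diameter 58 mm, inner floor 34 mm and rim 60 mm above the bench. Middle nut up to 71 mm high. All within 117 mm of the axis. Left or right of the middle, at any angle.
- heating_block: Fixed white case 105 (x) by 120 (y) by 36 mm high, display and knob on its front (-x); on top an aluminium collar 78 mm in diameter with one round well: inner diameter 56 mm, inner floor 40 mm and rim 60 mm above the bench. Origin: on the well's axis at bench height, z up. On the other side of the middle from the rotor.
- large_bottle_1: Larger kind of bottle: round, white, blue screw cap; 105 mm tall, straight body 48 mm in diameter, shoulder from about 70 mm up, cap 28 mm in diameter from 90 mm up. About 0.12 kg, varies. Origin: centre of its underside, z up the bottle. Stands at the start in a rotor bucket next to its twin; the two are interchangeable.
- large_bottle_2: Larger kind of bottle: round, white, blue screw cap; 105 mm tall, straight body 48 mm in diameter, shoulder from about 70 mm up, cap 28 mm in diameter from 90 mm up. About 0.12 kg, varies. Origin: centre of its underside, z up the bottle. Stands at the start in a rotor bucket next to its twin; the two are interchangeable.
- small_bottle_1: Smaller kind of bottle: round, pale, black screw cap; 88 mm tall, straight body 42 mm in diameter, shoulder from about 58 mm up, cap 27 mm in diameter from 76 mm up. About 0.12 kg, varies. Origin: centre of its underside, z up the bottle. Stands at the start in a rotor bucket; the two small bottles are interchangeable.
- small_bottle_2: Smaller kind of bottle: round, pale, black screw cap; 88 mm tall, straight body 42 mm in diameter, shoulder from about 58 mm up, cap 27 mm in diameter from 76 mm up. About 0.12 kg, varies. Origin: centre of its underside, z up the bottle. Stands at the start in the heating block; the two small bottles are interchangeable.
- jar: Little straight-sided clear jar with a wide black screw lid: 54 mm tall, body 32 mm in diameter up to 38 mm, lid 36 mm in diameter from 38 to 54 mm. About 0.06 kg, varies. Origin: centre of its underside, z up. Stands at the start in a rotor bucket, 28 mm of it above the rim.
- beaker: Bystander, to be left alone: small empty clear glass beaker, 42 mm in diameter, 50 mm tall, standing on the bench near the middle, in front of or behind the gap between rotor and heating block. Origin: centre of its underside.
- dish: Bystander, to be left alone: flat clear lidded culture dish, 58 mm in diameter, 15 mm high, lying on the bench at the other end of the same gap. Origin: centre of its underside. The bench between rotor and heating block is otherwise clear; a pipette (not listed) lies along the front edge of the bench.
Mind the look-alikes: they are no part of the job. Leave any red look-alike of the small_bottle_2 alone.

How it is judged (in metres and radians):
At the end, for the whole second after the job is handed in: All four bottles upright, released and at rest on bucket floors (14 mm sideways, 6 mm in height), the large two across from each other and the small two across from each other; the jar upright, released and at rest on the floor of the heating block's well (same tolerances) (horizontal distance between large_bottle_1 and rotor between 0.066 and 0.094 m and z of large_bottle_1 in the frame of rotor between 0.028 and 0.04 m and linear speed of each of large_bottle_1, large_bottle_2, small_bottle_1, small_bottle_2, jar below 0.03 m/s and angle between each of large_bottle_1, large_bottle_2, small_bottle_1, small_bottle_2, jar's own z axis and vertical below 0.12 rad and horizontal distance between large_bottle_2 and rotor between 0.066 and 0.094 m and z of large_bottle_2 in the frame of rotor between 0.028 and 0.04 m and horizontal distance between small_bottle_1 and rotor between 0.066 and 0.094 m and z of small_bottle_1 in the frame of rotor between 0.028 and 0.04 m and horizontal distance between small_bottle_2 and rotor between 0.066 and 0.094 m and z of small_bottle_2 in the frame of rotor between 0.028 and 0.04 m and horizontal distance between large_bottle_1 and large_bottle_2 above 0.136 m and horizontal distance between small_bottle_1 and small_bottle_2 above 0.136 m and horizontal distance between jar and heating_block below 0.014 m and z of jar in the frame of heating_block between 0.034 and 0.046 m); the robot touches nothing.
It fails at once if a bottle or the jar tipped by more than 40 degrees (angle between any of large_bottle_1, large_bottle_2, small_bottle_1, small_bottle_2, jar's own z axis and vertical above 0.7 rad).
It fails at once if the beaker shifted by more than 25 mm (distance of beaker from where it was at the start of the episode above 0.025 m).
It fails at once if the dish shifted by more than 25 mm (distance of dish from where it was at the start of the episode above 0.025 m).
It also fails if it takes over 96 s, if anything falls off the work surface, if the arm or the gripper's body presses on something with over 40 N, if the wrist force passes 120 N, or if a joint passes its speed limit or range.

### The arm

A 6-joint arm with a two-finger parallel gripper is mounted at the origin on a cart in front of the work surface, level with it; the furniture and walls round the work are solid. World frame = base frame: x ahead of the robot, y to its left, z up, the work surface at z = 0. Lengths are in m, angles in degrees, forces in N, time in s.
With the tool pointing down it reaches from about 0.15 to 0.775 m from the base axis. Payload 6.1 kg.
Tool frame: the origin (TCP) lies midway between the tips of the shut fingers; the grasp point (between the pads) lies 19 mm behind it; z points along the fingers, y is the line along which they close (so a half turn about z gives the same grasp; the last joint's range is limited). The gripper opens to 85 mm and grips with 20 to 120 N. Pads are 22 mm wide; open, the fingers measure 114 mm over their backs; the gripper's body (76 mm by 85 mm) begins 54 mm behind the grasp point. The pads swing forward as they close: fully open they stand 13 mm farther back than shut.
Start: joints at [68.354, 7.208, -2.269, 80.523, 0, 90], TCP at [0.194, 0.488, 0.231] pointing down, gripper open.
Joint ranges: [-155.77, 155.77], [-54.66, 111.73], [-72.52, 77.12], [-102.08, 115.82], [-83.92, 84.16], [-180, 180]. Speed limits (degrees/s): [136.94, 136.94, 172.46, 180, 180, 180].

### API

Orientations are given as [roll, pitch, yaw] about the fixed x, y, z axes, in that order (R = Rz(yaw) Ry(pitch) Rx(roll)).
In Python, from cell import r gives the robot as it stands.
- The arm moves only by the shell command python3 -m crank 'ROWS' [FORCE]. ROWS is JSON, a list of rows, each an object of numbers: "claw": the finger opening in m, from 0 to 0.0854; "x", "y", "z": the shift along the tool's x, y, z in m; "roll": the turn about the tool's z in rad. A call has 1 to 12 rows; each row shifts and turns the commanded pose from where the row before left it, along the tool's axes as they then stand; what a row does not reach is not made up. A row lasts 1/10 s, in which the tool goes at most 50 mm and 8.59 degrees, less where a joint would pass 70% of its speed; a pose out of reach is approached as far as the arm can. A call with a gripper value outside its range is refused whole. The fingers move at their own pace and stop on an object; FORCE is the grip in N (left out, the last holds). Time passes only in rows, so rows that do not move let the fingers close. It gives the time, the measured TCP pose, the force, the opening and the grip force at its end, in the units of the state.
- r.sense(): the state, without advancing time (a new reading comes with each control period).
- r.camera(name): name is "scene" or "top"; returns (picture, depth): 420x560x3 uint8, blue, green, red; 420x560 float32, m along the optical axis (not along the pixel's ray), 0 where there is no reading.
- r.get_calibration(name): a dict with "fov_y" (degrees; the focal length in pixels is half the picture's height over the tangent of half this angle, whatever the lens; pixels are square), "cx", "cy" (the principal point, pixels), "pose" (4x4, takes a point from camera to world coordinates). Camera axes: x right, y down, z forward; pixel columns grow to the right and rows downward; lengths in m; the calibration is good to about 2 mm. A picture is of the moment at which its call begins. get_calibration takes no time and is no camera call.
- r.job_done(): hands the job in; it is judged then, once.
The state is a dict: "time_s": time; "joints": joint angles; "dq": joint speeds; "joint_efforts": joint torques, N m; "tcp_pos": TCP position; "ee_rot": TCP orientation; "contact_force": force on the tool from outside, world axes, zero at the start; "moment": the same for the moment, N m; "grip_width": finger opening in m; "finger_force": force on a finger pad.
Only numpy, scipy, OpenCV 4.12 (cv2) and the standard library are available. Lean on these libraries where they do the work, as an engineer would, in place of code of your own. Each camera call takes 0.05 s, during which the arm holds its last target. There are 200 camera calls.

## Working session

There is one attempt and no reset: what is moved stays moved. The work goes in short steps, Python scripts to look and compute and a shell command to move; the robot and the scene stay as the last step left them, time stands still between calls to the robot, and variables do not carry over. Pictures are saved under pics/ and viewed, at most 14 in all, crops included, and the job is handed in when it is done.

```bash
ls; mkdir -p pics; cat > h.py <<'E'
import numpy as np,cv2,json
from cell import r
def K(n):
    c=r.get_calibration(n);f=210/np.tan(np.radians(c["fov_y"])/2);return f,c["cx"],c["cy"],np.array(c["pose"])
def ray(n,u,v,z):
    f,cx,cy,T=K(n);d=T[:3,:3]@np.array([(u-cx)/f,(v-cy)/f,1]);return (T[:3,3]+d*(z-T[2,3])/d[2]).round(4)
def cloud(n,D):
    f,cx,cy,T=K(n);v,u=np.mgrid[:D.shape[0],:D.shape[1]]
    P=np.stack([(u-cx)/f*D,(v-cy)/f*D,D],-1);return P@T[:3,:3].T+T[:3,3]
E
python3 - <<'E'
from h import *
for n in("top","scene"):
    p,d=r.camera(n);cv2.imwrite(f"pics/{n}0.png",p);np.save(f"{n}0.npy",d);f,cx,cy,T=K(n);print(n,f,cx,cy,T.round(3).tolist(),(d>0).mean())
s=r.sense();print(s)
E
```

```text
pics
top 390.66516953640814 280.0270456624784 205.18045450128503 [[0.066, -0.975, 0.212, 0.366], [-0.998, -0.064, 0.015, -0.055], [-0.001, -0.213, -0.977, 0.873], [0.0, 0.0, 0.0, 1.0]] 0.9960289115646258
scene 402.41200718288326 283.19157759124596 208.36764214694244 [[0.795, -0.302, 0.526, 0.027], [-0.607, -0.386, 0.695, -0.726], [-0.007, -0.872, -0.49, 0.564], [0.0, 0.0, 0.0, 1.0]] 0.9959268707482993
{'time_s': 0.1, 'joints': array([ 6.83516280e+01,  7.23868864e+00, -2.31915845e+00,  8.05240244e+01,
       -1.43873202e-03,  9.00013551e+01]), 'dq': array([-0.05046129, -0.06186635,  0.07764122,  0.05347722, -0.01862071,
       -0.13085142]), 'joint_efforts': array([ 2.53906903e-03, -4.36906421e+01,  3.53605771e+01,  1.37066407e-02,
        2.16131029e-04,  1.48040010e-05]), 'tcp_pos': array([0.19355216, 0.48763359, 0.23061   ]), 'ee_rot': array([-1.79918129e+02,  1.44066688e-03,  1.58350275e+02]), 'contact_force': array([ 1.1768766 , -0.08166561,  0.10900786]), 'moment': array([0.03258177, 0.00257607, 0.04658918]), 'finger_force': 0.0, 'grip_width': 0.08532674313740819}
```

View pics/top0.png

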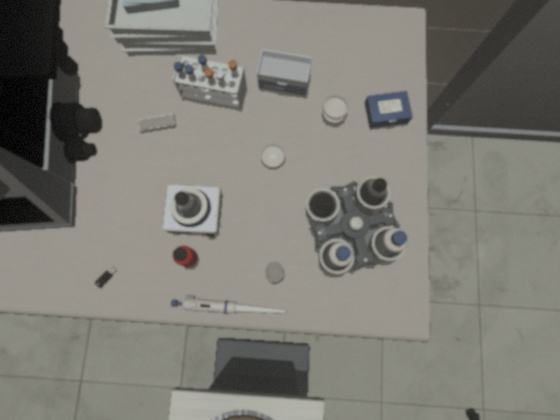

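View pics/scene0.png

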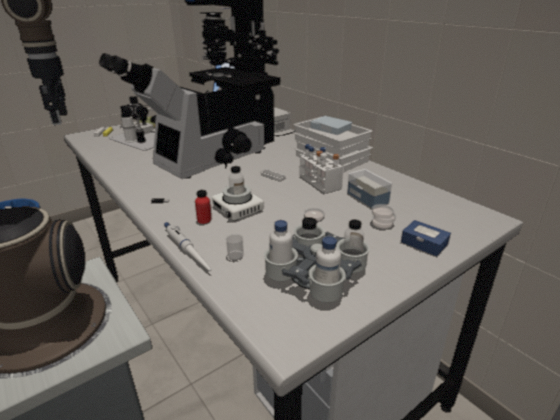

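Top view: rotor around (356,223), with the jar (black lid) at (323,206), a small bottle at (374,192), and large bottles at (389,242) and (336,256). The heating block with a small bottle is at (190,206), the beaker at (275,272) and the dish at (273,156).

Candidates for small_bottle_2 are the bottle in the well at (190,206), the bottle in the rotor at (374,192) and the red one at (184,256). I choose the one in the well.

Plan, four moves:
1. small_2 to the bench
2. jar to the well
3. the large bottle at (336,256) to the jar's bucket
4. small_2 to the bucket that large bottle leaves

```bash
python3 - <<'E'
from h import *
p=cv2.imread("pics/top0.png");d=np.load("top0.npy");W=cloud("top",d)
def box(u,v,w):return slice(v-w,v+w),slice(u-w,u+w)
for n,u,v,w,lo,hi in[("S2cap",186,198,24,.12,.135),("jarlid",323,204,22,.08,.095),("S1cap",378,185,22,.115,.13),("L2cap",399,238,18,.131,.146),("L1cap",343,252,18,.131,.146),("red",184,256,18,.08,.095),("beaker",275,272,14,.02,.06),("dish",273,156,16,.008,.03)]:
    q=W[box(u,v,w)].reshape(-1,3);m=q[(q[:,2]>lo)&(q[:,2]<hi)]
    print(n,len(m),*( (m.min(0)/2+m.max(0)/2).round(4),np.median(m,0).round(4),(m.max(0)-m.min(0)).round(3)) if len(m) else q[:,2].max())
for n,u,v,w in[("rJ",323,206,24),("rS",374,192,24),("rL2",388,243,24),("rL1",336,257,24),("rHB",190,207,30)]:
    q=W[box(u,v,w)].reshape(-1,3);m=q[(q[:,2]>.054)&(q[:,2]<.064)];c,rad=cv2.minEnclosingCircle(m[:,:2].astype(np.float32));print(n,len(m),np.round(c,4),round(rad,4))
big=np.hstack([cv2.resize(p[150:290,130:240],None,fx=3.5,fy=3.5),cv2.resize(p[160:300,290:420],None,fx=3.2,fy=3.5)]);cv2.imwrite("pics/crop0.png",big);print(big.shape)
s=W[140:300:8,225:300:8];print((s[...,2]*1000).round().astype(int));print(W[240,245].round(3),W[200,260].round(3))
E
```

```text
S2cap 163 [0.5308 0.1502 0.1259] [0.5299 0.1494 0.1275] [0.027 0.027 0.01 ]
jarlid 228 [ 0.5505 -0.1336  0.0863] [ 0.5503 -0.1336  0.0879] [0.033 0.033 0.011]
S1cap 157 [ 0.5851 -0.2407  0.1203] [ 0.5849 -0.2399  0.1221] [0.027 0.027 0.011]
L2cap 180 [ 0.4777 -0.2747  0.1366] [ 0.4778 -0.2746  0.1386] [0.026 0.027 0.01 ]
L1cap 176 [ 0.4425 -0.1686  0.1368] [ 0.4425 -0.1685  0.1386] [0.026 0.026 0.011]
red 155 [0.4244 0.1512 0.0859] [0.4238 0.1506 0.0869] [0.028 0.027 0.01 ]
beaker 96 [ 0.4056 -0.0407  0.0367] [ 0.41   -0.0384  0.0492] [0.04  0.04  0.031]
dish 485 [ 0.6692 -0.0186  0.014 ] [ 0.6687 -0.0184  0.0151] [0.057 0.056 0.011]
rJ 545 [ 0.5455 -0.1517] 0.0574
rS 433 [ 0.5673 -0.2343] 0.0548
rL2 480 [ 0.4807 -0.2578] 0.0567
rL1 435 [ 0.4586 -0.1694] 0.0557
rHB 487 [0.5298 0.1511] 0.0396
(490, 801, 3)
[[  0   0   1   1  -1  -1  -3   2   1  -3]
 [ -2   0   0  -2   0  13  15  16  -1   1]
 [  1  -1  -1   0   0  17  17  14   2   1]
 [  0   3   0   1   1  14  17  14  -2   1]
 [  1   0   1   2   1   0   1   1   0   1]
 [ -1   3   1   1   3   0   5   0   3  -2]
 [ -1  -1   1  -1   0   1   1  -1   0   0]
 [  0  -1  -1   1   1  -1  -2  -1   1   1]
 [ -1  -1   0  -3   0  -1  -1   2   1  -1]
 [  2   0  -4   1   0   0   2   0  -2   1]
 [  1  -1   1   3   2   1   0   0   1   0]
 [  0   0   0   4   1   0   1  -2   3   0]
 [ -1   0  -2   2  -1   0   0   1  -1   3]
 [  0   1  -1   1   2  -2   3   1   0  -2]
 [  2 873   3  -3  -1  -2   0  -2   2  -2]
 [  1   1  -2   0   2   0   1   2  -1  -1]
 [ -2   1   3  -1   0  50   2   3   4   1]
 [ -1  -1  -2   3   2   0   3   4   1  -3]
 [  1  -2   0   1  -1   1   0   0   0   0]
 [ -3   1   2  -1   1   0   1   1   1   0]]
[0.471 0.031 0.001] [0.565 0.004 0.001]
```

View pics/crop0.png

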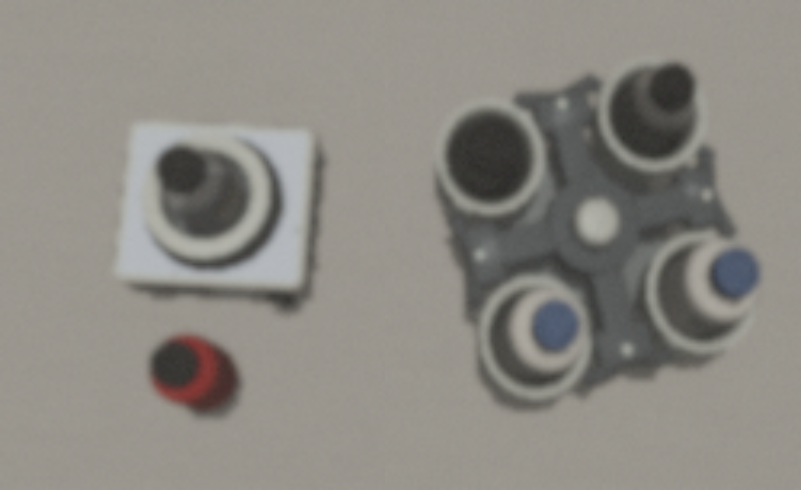

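```bash
python3 - <<'E'
from h import *
for n in("top","scene"):
    q=cloud(n,np.load(n+"0.npy")).reshape(-1,3);q=q[(q[:,2]>.1)&(q[:,2]<.6)&(q[:,0]>-.1)&(q[:,0]<.85)&(q[:,1]<.7)&(q[:,1]>-.5)]
    k,c=np.unique((q[:,:2]//.05).astype(int),axis=0,return_counts=True)
    print(n,[(round(a*.05,2),round(b*.05,2),m) for (a,b),m in zip(k,c) if m>3])
E
python3 -m crank '[{"roll":-0.126},{"roll":-0.126},{"roll":-0.126}]'
```

```text
top [(np.float64(0.4), np.float64(-0.2), np.int64(327)), (np.float64(0.4), np.float64(-0.15), np.int64(29)), (np.float64(0.45), np.float64(-0.3), np.int64(479)), (np.float64(0.45), np.float64(-0.2), np.int64(112)), (np.float64(0.45), np.float64(-0.15), np.int64(6)), (np.float64(0.45), np.float64(0.4), np.int64(255)), (np.float64(0.45), np.float64(0.45), np.int64(379)), (np.float64(0.45), np.float64(0.5), np.int64(39)), (np.float64(0.5), np.float64(0.1), np.int64(208)), (np.float64(0.5), np.float64(0.15), np.int64(116)), (np.float64(0.5), np.float64(0.4), np.int64(1633)), (np.float64(0.5), np.float64(0.45), np.int64(73)), (np.float64(0.55), np.float64(-0.3), np.int64(29)), (np.float64(0.55), np.float64(-0.25), np.int64(229)), (np.float64(0.55), np.float64(0.4), np.int64(1385)), (np.float64(0.6), np.float64(0.4), np.int64(1464)), (np.float64(0.6), np.float64(0.45), np.int64(9)), (np.float64(0.6), np.float64(0.5), np.int64(6)), (np.float64(0.65), np.float64(0.3), np.int64(61)), (np.float64(0.65), np.float64(0.35), np.int64(919)), (np.float64(0.65), np.float64(0.4), np.int64(2080)), (np.
[... 4274 characters left out ...]
4(0.55), np.int64(198)), (np.float64(0.75), np.float64(0.6), np.int64(36)), (np.float64(0.75), np.float64(0.65), np.int64(17)), (np.float64(0.8), np.float64(0.05), np.int64(45)), (np.float64(0.8), np.float64(0.1), np.int64(66)), (np.float64(0.8), np.float64(0.15), np.int64(55)), (np.float64(0.8), np.float64(0.2), np.int64(5)), (np.float64(0.8), np.float64(0.3), np.int64(76)), (np.float64(0.8), np.float64(0.35), np.int64(266)), (np.float64(0.8), np.float64(0.4), np.int64(51)), (np.float64(0.8), np.float64(0.45), np.int64(449)), (np.float64(0.8), np.float64(0.5), np.int64(623)), (np.float64(0.8), np.float64(0.55), np.int64(281)), (np.float64(0.8), np.float64(0.6), np.int64(11))]$[0]: bad value
```

```bash
python3 -m crank '[{"claw":0.085,"x":0,"y":0,"z":0,"roll":-0.126},{"claw":0.085,"x":0,"y":0,"z":0,"roll":-0.126},{"claw":0.085,"x":0,"y":0,"z":0,"roll":-0.126}]' 30
```

```text
time_s: 0.4
tcp_pos: [0.1936, 0.4877, 0.2308]
ee_rot: [-179.9, -0.0, -179.7]
contact_force: [0.1, -0.7, -0.1]
grip_width: 0.0848
finger_force: 0.0
```

```bash
python3 -m crank '[{"claw":0.085,"x":0,"y":-0.04,"z":0,"roll":0},{"claw":0.085,"x":0,"y":-0.04,"z":0,"roll":0},{"claw":0.085,"x":0,"y":-0.04,"z":0,"roll":0},{"claw":0.085,"x":0,"y":-0.04,"z":0,"roll":0},{"claw":0.085,"x":-0.03,"y":-0.04,"z":0,"roll":0},{"claw":0.085,"x":-0.03,"y":-0.04,"z":0,"roll":0},{"claw":0.085,"x":-0.03,"y":-0.04,"z":0,"roll":0},{"claw":0.085,"x":-0.03,"y":-0.04,"z":0,"roll":0},{"claw":0.085,"x":-0.04,"y":-0.017,"z":0,"roll":0},{"claw":0.085,"x":-0.04,"y":0,"z":0,"roll":0},{"claw":0.085,"x":-0.04,"y":0,"z":0,"roll":0},{"claw":0.085,"x":-0.04,"y":0,"z":0,"roll":0}]' && python3 -m crank '[{"claw":0.085,"x":-0.04,"y":0,"z":0,"roll":0},{"claw":0.085,"x":-0.016,"y":0,"z":0.02,"roll":0},{"claw":0.085,"x":0,"y":0,"z":0,"roll":0},{"claw":0.085,"x":0,"y":0,"z":0,"roll":0}]'
```

```text
time_s: 1.6
tcp_pos: [0.4752, 0.1503, 0.231]
ee_rot: [-180.0, -0.0, 179.9]
contact_force: [0.1, -0.1, 0.1]
grip_width: 0.0853
finger_force: 0.0
time_s: 2.0
tcp_pos: [0.5289, 0.1508, 0.2104]
ee_rot: [-180.0, -0.2, 180.0]
contact_force: [0.4, -0.1, -0.2]
grip_width: 0.0851
finger_force: 0.0
```

```bash
python3 -m crank '[{"claw":0.085,"x":-0.001,"y":0,"z":0.03,"roll":0},{"claw":0.085,"x":0,"y":0,"z":0.03,"roll":0},{"claw":0.085,"x":0,"y":0,"z":0.03,"roll":0},{"claw":0.085,"x":0,"y":0,"z":0.03,"roll":0},{"claw":0.085,"x":0,"y":0,"z":0.022,"roll":0},{"claw":0.055,"x":0,"y":0,"z":0,"roll":0},{"claw":0.055,"x":0,"y":0,"z":0,"roll":0},{"claw":0.03,"x":0,"y":0,"z":0,"roll":0},{"claw":0.03,"x":0,"y":0,"z":0,"roll":0},{"claw":0.03,"x":0,"y":0,"z":0,"roll":0},{"claw":0.03,"x":0,"y":0,"z":0,"roll":0},{"claw":0.03,"x":0,"y":0,"z":0,"roll":0}]' 40
```

```text
time_s: 3.2
tcp_pos: [0.5319, 0.1517, 0.0718]
ee_rot: [179.9, 0.2, -180.0]
contact_force: [-1.6, -0.1, 7.0]
grip_width: 0.0402
finger_force: 40.9
```

```bash
python3 -m crank '[{"claw":0.03,"x":0,"y":0,"z":-0.01,"roll":0},{"claw":0.03,"x":0,"y":0,"z":-0.02,"roll":0},{"claw":0.03,"x":0,"y":0,"z":0,"roll":0},{"claw":0.03,"x":0,"y":0,"z":0,"roll":0}]' ; python3 - <<'E'
from h import *
p,d=r.camera("scene");cv2.imwrite("pics/s1.png",cv2.resize(p[130:240,160:310],None,fx=4,fy=4))
E
```

```text
time_s: 3.6
tcp_pos: [0.5312, 0.1511, 0.0998]
ee_rot: [180.0, 0.1, -180.0]
contact_force: [0.1, -0.4, -1.8]
grip_width: 0.04
finger_force: 40.6
```

View pics/s1.png

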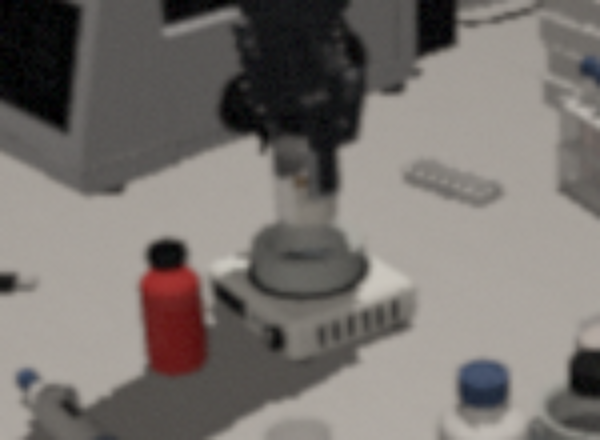

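The scene crop shows the pale bottle held upright between the fingers around (305,190), lifted clear of the well, with the red bottle untouched at (175,310). Next I move it to the bench at about (0.54, 0).

```bash
python3 -m crank '[{"claw":0.03,"x":0,"y":0,"z":-0.025,"roll":0},{"claw":0.03,"x":0,"y":-0.02,"z":-0.015,"roll":0},{"claw":0.03,"x":-0.009,"y":-0.04,"z":0,"roll":0},{"claw":0.03,"x":0,"y":-0.04,"z":0,"roll":0},{"claw":0.03,"x":0,"y":-0.035,"z":0,"roll":0},{"claw":0.03,"x":0,"y":-0.016,"z":0.02,"roll":0},{"claw":0.03,"x":0,"y":0,"z":0.03,"roll":0},{"claw":0.03,"x":0,"y":0,"z":0.03,"roll":0},{"claw":0.03,"x":0,"y":0,"z":0.02,"roll":0},{"claw":0.03,"x":0,"y":0,"z":0.005,"roll":0},{"claw":0.03,"x":0,"y":0,"z":0,"roll":0},{"claw":0.03,"x":0,"y":0,"z":0,"roll":0}]'
```

```text
time_s: 4.85
tcp_pos: [0.5398, 0.0001, 0.0343]
ee_rot: [180.0, -0.0, -180.0]
contact_force: [-0.4, -0.1, -0.7]
grip_width: 0.0402
finger_force: 40.8
```

```bash
python3 -m crank '[{"claw":0.03,"x":0,"y":0,"z":0.003,"roll":0},{"claw":0.03,"x":0,"y":0,"z":0,"roll":0},{"claw":0.03,"x":0,"y":0,"z":0,"roll":0}]';python3 -m crank '[{"claw":0.03,"x":0,"y":0,"z":0.002,"roll":0},{"claw":0.03,"x":0,"y":0,"z":0,"roll":0},{"claw":0.03,"x":0,"y":0,"z":0,"roll":0}]'
```

```text
time_s: 5.15
tcp_pos: [0.5404, 0.0001, 0.0318]
ee_rot: [180.0, 0.1, -180.0]
contact_force: [2.0, 0.4, 0.9]
grip_width: 0.0403
finger_force: 41.0
time_s: 5.45
tcp_pos: [0.5407, 0.0001, 0.0318]
ee_rot: [180.0, 0.2, -180.0]
contact_force: [-5.1, 0.4, 15.2]
grip_width: 0.0404
finger_force: 42.4
```

```bash
python3 -m crank '[{"claw":0.045,"x":0,"y":0,"z":-0.001,"roll":0},{"claw":0.06,"x":0,"y":0,"z":0,"roll":0},{"claw":0.085,"x":0,"y":0,"z":0,"roll":0},{"claw":0.085,"x":0,"y":0,"z":0,"roll":0},{"claw":0.085,"x":0,"y":0,"z":-0.02,"roll":0},{"claw":0.085,"x":0,"y":0,"z":-0.04,"roll":0},{"claw":0.085,"x":0,"y":0,"z":-0.04,"roll":0},{"claw":0.085,"x":0,"y":0,"z":-0.03,"roll":0},{"claw":0.085,"x":-0.01,"y":-0.033,"z":0,"roll":0},{"claw":0.085,"x":0,"y":-0.04,"z":0,"roll":0},{"claw":0.085,"x":0,"y":-0.04,"z":0,"roll":0},{"claw":0.085,"x":0,"y":-0.02,"z":0,"roll":0}]'; python3 -m crank '[{"claw":0.085,"x":0,"y":0,"z":0,"roll":0},{"claw":0.085,"x":0,"y":0,"z":0,"roll":0}]'; python3 - <<'E'
from h import *
p,d=r.camera("top");cv2.imwrite("pics/t2.png",p[120:300,130:430]);W=cloud("top",d)
m=W[150:260,240:300].reshape(-1,3);m=m[(m[:,2]>.08)&(m[:,2]<.093)];print(len(m),np.median(m,0) if len(m) else 0)
E
```

```text
time_s: 6.65
tcp_pos: [0.5496, -0.1355, 0.1599]
ee_rot: [-180.0, -0.0, 179.9]
contact_force: [1.1, 0.7, -0.3]
grip_width: 0.0851
finger_force: 0.0
time_s: 6.85
tcp_pos: [0.5496, -0.1331, 0.1599]
ee_rot: [180.0, -0.0, 180.0]
contact_force: [0.6, 0.4, -0.0]
grip_width: 0.0851
finger_force: 0.0
141 [ 0.53908282 -0.00223403  0.08760454]
```

View pics/t2.png

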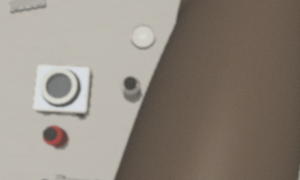

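```bash
python3 -m crank '[{"claw":0.085,"x":-0.001,"y":0,"z":0.03,"roll":0},{"claw":0.085,"x":0,"y":0,"z":0.03,"roll":0},{"claw":0.085,"x":0,"y":0,"z":0.025,"roll":0},{"claw":0.085,"x":0,"y":0,"z":0.008,"roll":0},{"claw":0.05,"x":0,"y":0,"z":0,"roll":0},{"claw":0.05,"x":0,"y":0,"z":0,"roll":0},{"claw":0.025,"x":0,"y":0,"z":0,"roll":0},{"claw":0.025,"x":0,"y":0,"z":0,"roll":0},{"claw":0.025,"x":0,"y":0,"z":0,"roll":0},{"claw":0.025,"x":0,"y":0,"z":0,"roll":0},{"claw":0.025,"x":0,"y":0,"z":0,"roll":0}]' 40;  python3 -m crank '[{"claw":0.025,"x":0,"y":0,"z":-0.01,"roll":0},{"claw":0.025,"x":0,"y":0,"z":-0.02,"roll":0},{"claw":0.025,"x":0,"y":0,"z":-0.02,"roll":0},{"claw":0.025,"x":0,"y":0,"z":0,"roll":0},{"claw":0.025,"x":0,"y":0,"z":0,"roll":0}]'; python3 - <<'E'
from h import *
p,d=r.camera("scene");cv2.imwrite("pics/s3.png",cv2.resize(p[150:300,220:390],None,fx=4,fy=4))
E
```

```text
time_s: 8.0
tcp_pos: [0.5519, -0.1331, 0.0691]
ee_rot: [-180.0, 0.2, -180.0]
contact_force: [-1.8, 1.5, 6.7]
grip_width: 0.0328
finger_force: 39.8
time_s: 8.5
tcp_pos: [0.5511, -0.1331, 0.1176]
ee_rot: [-180.0, 0.1, -180.0]
contact_force: [0.2, -0.3, -1.3]
grip_width: 0.0327
finger_force: 40.0
```

View pics/s3.png

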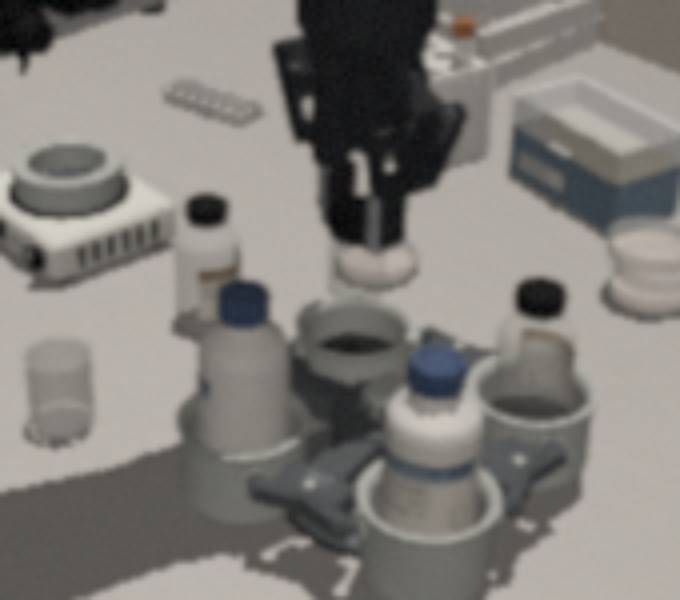

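Jar held upright near (370,240), its bucket empty at (350,330), and the well empty at (65,160). Next I move the jar to the well.

```bash
python3 -m crank '[{"claw":0.025,"x":0,"y":0,"z":-0.02,"roll":0},{"claw":0.025,"x":0,"y":0.01,"z":-0.02,"roll":0},{"claw":0.025,"x":0,"y":0.03,"z":0,"roll":0},{"claw":0.025,"x":0.005,"y":0.04,"z":0,"roll":0},{"claw":0.025,"x":0.005,"y":0.04,"z":0,"roll":0},{"claw":0.025,"x":0.005,"y":0.04,"z":0,"roll":0},{"claw":0.025,"x":0.006,"y":0.04,"z":0,"roll":0},{"claw":0.025,"x":0,"y":0.04,"z":0,"roll":0},{"claw":0.025,"x":0,"y":0.03,"z":0,"roll":0},{"claw":0.025,"x":0,"y":0.014,"z":0,"roll":0},{"claw":0.025,"x":0,"y":0,"z":0,"roll":0},{"claw":0.025,"x":0,"y":0,"z":0,"roll":0}]';python3 -m crank '[{"claw":0.025,"x":0,"y":0,"z":0.03,"roll":0},{"claw":0.025,"x":0,"y":0,"z":0.025,"roll":0},{"claw":0.025,"x":0,"y":0,"z":0.015,"roll":0},{"claw":0.025,"x":0,"y":0,"z":0.006,"roll":0},{"claw":0.025,"x":0,"y":0,"z":0,"roll":0},{"claw":0.025,"x":0,"y":0,"z":0,"roll":0}]'
```

```text
time_s: 9.75
tcp_pos: [0.5294, 0.1505, 0.1565]
ee_rot: [-179.9, -0.1, -180.0]
contact_force: [-0.5, -0.9, 0.1]
grip_width: 0.0331
finger_force: 40.0
time_s: 10.35
tcp_pos: [0.5303, 0.1505, 0.0821]
ee_rot: [180.0, 0.1, 180.0]
contact_force: [0.6, 0.9, -0.5]
grip_width: 0.0331
finger_force: 40.0
```

```bash
python3 -m crank '[{"claw":0.025,"x":0,"y":0,"z":0.005,"roll":0},{"claw":0.025,"x":0,"y":0,"z":0,"roll":0},{"claw":0.025,"x":0,"y":0,"z":0,"roll":0}]';python3 -m crank '[{"claw":0.025,"x":0,"y":0,"z":0.0025,"roll":0},{"claw":0.025,"x":0,"y":0,"z":0,"roll":0},{"claw":0.025,"x":0,"y":0,"z":0,"roll":0}]'
```

```text
time_s: 10.65
tcp_pos: [0.5298, 0.1511, 0.0766]
ee_rot: [180.0, 0.0, -180.0]
contact_force: [0.5, -0.2, -0.6]
grip_width: 0.0327
finger_force: 40.0
time_s: 10.95
tcp_pos: [0.5303, 0.1513, 0.0751]
ee_rot: [180.0, 0.1, -180.0]
contact_force: [-1.5, 0.5, 5.4]
grip_width: 0.0325
finger_force: 40.7
```

```bash
python3 -m crank '[{"claw":0.04,"x":0,"y":0,"z":-0.001,"roll":0},{"claw":0.06,"x":0,"y":0,"z":0,"roll":0},{"claw":0.085,"x":0,"y":0,"z":0,"roll":0},{"claw":0.085,"x":0,"y":0,"z":0,"roll":0},{"claw":0.085,"x":0,"y":0,"z":-0.02,"roll":0},{"claw":0.085,"x":0,"y":0,"z":-0.04,"roll":0},{"claw":0.085,"x":0,"y":0,"z":-0.04,"roll":0},{"claw":0.085,"x":0.02,"y":-0.03,"z":0,"roll":0},{"claw":0.085,"x":0.02,"y":-0.04,"z":0,"roll":0},{"claw":0.085,"x":0.02,"y":-0.04,"z":0,"roll":0},{"claw":0.085,"x":0.02,"y":-0.04,"z":0,"roll":0},{"claw":0.085,"x":0.0075,"y":-0.04,"z":0,"roll":0}]'; python3 -m crank '[{"claw":0.085,"x":0,"y":-0.04,"z":0,"roll":0},{"claw":0.085,"x":0,"y":-0.04,"z":0,"roll":0},{"claw":0.085,"x":0,"y":-0.03,"z":0,"roll":0},{"claw":0.085,"x":0,"y":-0.0195,"z":0,"roll":0},{"claw":0.085,"x":0,"y":0,"z":0,"roll":0},{"claw":0.085,"x":0,"y":0,"z":0,"roll":0}]'; python3 - <<'E'
from h import *
p,d=r.camera("top");cv2.imwrite("pics/t4.png",p);W=cloud("top",d)
m=W[180:230,165:215].reshape(-1,3);print(m[:,2].max());m=m[(m[:,2]>.085)&(m[:,2]<.1)];print(len(m),np.median(m,0) if len(m) else 0)
E
```

```text
time_s: 12.15
tcp_pos: [0.4404, -0.0401, 0.1749]
ee_rot: [-180.0, -0.0, -179.9]
contact_force: [0.6, 0.3, -0.2]
grip_width: 0.0849
finger_force: 0.0
time_s: 12.75
tcp_pos: [0.4421, -0.1684, 0.1746]
ee_rot: [180.0, -0.0, 180.0]
contact_force: [-0.1, 0.2, 0.2]
grip_width: 0.0852
finger_force: 0.0
0.87332931704078
241 [0.5291092  0.14916294 0.09346568]
```

```bash
python3 -m crank '[{"claw":0.085,"x":0,"y":0,"z":0.03,"roll":0},{"claw":0.085,"x":0,"y":0,"z":0.03,"roll":0},{"claw":0.085,"x":0,"y":0,"z":0.03,"roll":0},{"claw":0.085,"x":0,"y":0,"z":0.0135,"roll":0},{"claw":0.06,"x":0,"y":0,"z":0,"roll":0},{"claw":0.06,"x":0,"y":0,"z":0,"roll":0},{"claw":0.035,"x":0,"y":0,"z":0,"roll":0},{"claw":0.035,"x":0,"y":0,"z":0,"roll":0},{"claw":0.035,"x":0,"y":0,"z":0,"roll":0},{"claw":0.035,"x":0,"y":0,"z":0,"roll":0},{"claw":0.035,"x":0,"y":0,"z":0,"roll":0}]' 40;  python3 -m crank '[{"claw":0.035,"x":0,"y":0,"z":-0.01,"roll":0},{"claw":0.035,"x":0,"y":0,"z":-0.02,"roll":0},{"claw":0.035,"x":0,"y":0,"z":-0.03,"roll":0},{"claw":0.035,"x":0,"y":0,"z":0,"roll":0},{"claw":0.035,"x":0,"y":0,"z":0,"roll":0}]'; python3 - <<'E'
from h import *
p,d=r.camera("scene");cv2.imwrite("pics/s5.png",cv2.resize(p[150:310,200:390],None,fx=3.7,fy=3.7))
E
```

```text
time_s: 13.9
tcp_pos: [0.4435, -0.1684, 0.0728]
ee_rot: [180.0, 0.2, -180.0]
contact_force: [-0.4, 2.3, 6.4]
grip_width: 0.0463
finger_force: 41.7
time_s: 14.4
tcp_pos: [0.4426, -0.1688, 0.132]
ee_rot: [-180.0, 0.1, 180.0]
contact_force: [-0.3, -0.7, -2.2]
grip_width: 0.0464
finger_force: 41.4
```

View pics/s5.png

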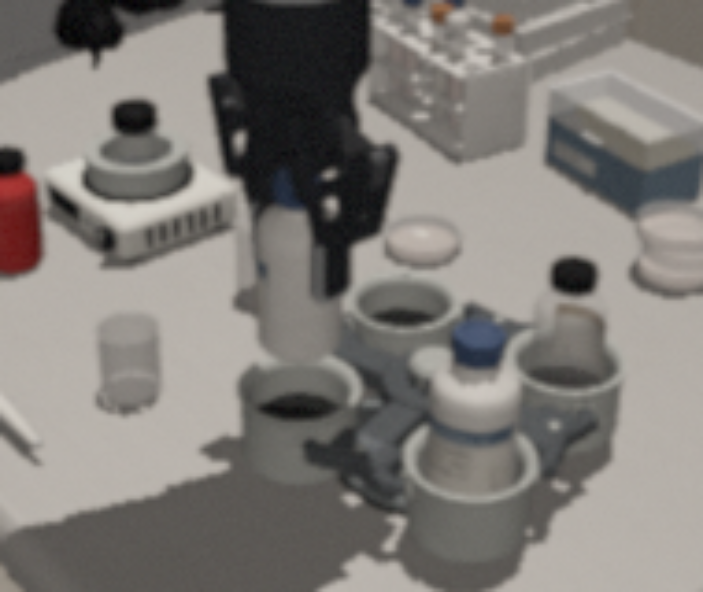

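The jar sits in the well at (135,130). The large bottle is upright and clear of its bucket around (295,270). Next it goes into the jar's old bucket at (405,305).

```bash
python3 -m crank '[{"claw":0.035,"x":-0.02,"y":0.01,"z":0,"roll":0},{"claw":0.035,"x":-0.03,"y":0.01,"z":0,"roll":0},{"claw":0.035,"x":-0.03,"y":0.01,"z":0,"roll":0},{"claw":0.035,"x":-0.02,"y":0.0055,"z":0,"roll":0},{"claw":0.035,"x":-0.0077,"y":0,"z":0,"roll":0},{"claw":0.035,"x":0,"y":0,"z":0,"roll":0},{"claw":0.035,"x":0,"y":0,"z":0,"roll":0}]';python3 -m crank '[{"claw":0.035,"x":0,"y":0,"z":0.025,"roll":0},{"claw":0.035,"x":0,"y":0,"z":0.02,"roll":0},{"claw":0.035,"x":0,"y":0,"z":0.01,"roll":0},{"claw":0.035,"x":0,"y":0,"z":0,"roll":0},{"claw":0.035,"x":0,"y":0,"z":0,"roll":0}]'
```

```text
time_s: 15.15
tcp_pos: [0.5488, -0.1331, 0.1305]
ee_rot: [180.0, -0.1, 180.0]
contact_force: [-1.3, 0.2, -1.9]
grip_width: 0.0461
finger_force: 41.4
time_s: 15.65
tcp_pos: [0.5498, -0.1332, 0.077]
ee_rot: [-180.0, 0.0, 180.0]
contact_force: [0.2, -0.3, -0.8]
grip_width: 0.0465
finger_force: 41.4
```

```bash
python3 -m crank '[{"claw":0.035,"x":0,"y":0,"z":0.003,"roll":0},{"claw":0.035,"x":0,"y":0,"z":0,"roll":0},{"claw":0.035,"x":0,"y":0,"z":0,"roll":0}]'
```

```text
time_s: 15.95
tcp_pos: [0.5502, -0.133, 0.0738]
ee_rot: [-180.0, 0.0, -180.0]
contact_force: [-0.6, -0.3, -1.4]
grip_width: 0.046
finger_force: 41.4
```

```bash
python3 -m crank '[{"claw":0.035,"x":0,"y":0,"z":0.0025,"roll":0},{"claw":0.035,"x":0,"y":0,"z":0,"roll":0},{"claw":0.035,"x":0,"y":0,"z":0,"roll":0}]'; python3 -m crank '[{"claw":0.05,"x":0,"y":0,"z":-0.001,"roll":0},{"claw":0.065,"x":0,"y":0,"z":0,"roll":0},{"claw":0.085,"x":0,"y":0,"z":0,"roll":0},{"claw":0.085,"x":0,"y":0,"z":0,"roll":0},{"claw":0.085,"x":0,"y":0,"z":-0.02,"roll":0},{"claw":0.085,"x":0,"y":0,"z":-0.04,"roll":0},{"claw":0.085,"x":0,"y":0,"z":-0.04,"roll":0},{"claw":0.085,"x":0.01,"y":0.032,"z":0,"roll":0},{"claw":0.085,"x":0,"y":0.04,"z":0,"roll":0},{"claw":0.085,"x":0,"y":0.04,"z":0,"roll":0},{"claw":0.085,"x":0,"y":0.02,"z":0,"roll":0},{"claw":0.085,"x":0,"y":0,"z":0,"roll":0}]';python3 -m crank '[{"claw":0.085,"x":0,"y":0,"z":0,"roll":0}]'
```

```text
time_s: 16.25
tcp_pos: [0.5508, -0.1331, 0.0729]
ee_rot: [-180.0, 0.2, -180.0]
contact_force: [-3.2, 1.3, 9.6]
grip_width: 0.0465
finger_force: 42.5
time_s: 17.45
tcp_pos: [0.5398, 0.0013, 0.1717]
ee_rot: [180.0, -0.0, -179.8]
contact_force: [0.6, 0.0, 0.0]
grip_width: 0.0851
finger_force: 0.0
time_s: 17.55
tcp_pos: [0.5399, -0.0008, 0.1716]
ee_rot: [-180.0, -0.0, -179.9]
contact_force: [0.4, -0.5, 0.3]
grip_width: 0.0849
finger_force: 0.0
```

```bash
python3 -m crank '[{"claw":0.085,"x":0,"y":0,"z":0.04,"roll":0},{"claw":0.085,"x":0,"y":0,"z":0.04,"roll":0},{"claw":0.085,"x":0,"y":0,"z":0.04,"roll":0},{"claw":0.085,"x":0,"y":0,"z":0.019,"roll":0},{"claw":0.055,"x":0,"y":0,"z":0,"roll":0},{"claw":0.055,"x":0,"y":0,"z":0,"roll":0},{"claw":0.03,"x":0,"y":0,"z":0,"roll":0},{"claw":0.03,"x":0,"y":0,"z":0,"roll":0},{"claw":0.03,"x":0,"y":0,"z":0,"roll":0},{"claw":0.03,"x":0,"y":0,"z":0,"roll":0},{"claw":0.03,"x":0,"y":0,"z":0,"roll":0}]' 40;  python3 -m crank '[{"claw":0.03,"x":0,"y":0,"z":-0.02,"roll":0},{"claw":0.03,"x":0,"y":0,"z":-0.04,"roll":0},{"claw":0.03,"x":0,"y":0,"z":-0.04,"roll":0},{"claw":0.03,"x":0.02,"y":0,"z":0,"roll":0},{"claw":0.03,"x":0.04,"y":0,"z":0,"roll":0},{"claw":0.03,"x":0.037,"y":0,"z":0,"roll":0},{"claw":0.03,"x":0,"y":-0.03,"z":0,"roll":0},{"claw":0.03,"x":0,"y":-0.04,"z":0,"roll":0},{"claw":0.03,"x":0,"y":-0.04,"z":0,"roll":0},{"claw":0.03,"x":0,"y":-0.038,"z":0,"roll":0},{"claw":0.03,"x":0,"y":-0.02,"z":0,"roll":0},{"claw":0.03,"x":0,"y":0,"z":0,"roll":0}]';python3 -m crank '[{"claw":0.03,"x":0,"y":0,"z":0,"roll":0},{"claw":0.03,"x":0,"y":0,"z":0,"roll":0}]'; python3 - <<'E'
from h import *
p,d=r.camera("scene");cv2.imwrite("pics/s6.png",cv2.resize(p[150:310,200:390],None,fx=3.7,fy=3.7))
E
```

```text
time_s: 18.65
tcp_pos: [0.5416, -0.0012, 0.0348]
ee_rot: [-180.0, 0.2, -180.0]
contact_force: [1.4, -0.9, 6.5]
grip_width: 0.0398
finger_force: 40.9
time_s: 19.85
tcp_pos: [0.4428, -0.1711, 0.133]
ee_rot: [-180.0, 0.0, 179.8]
contact_force: [-0.3, -0.3, -1.9]
grip_width: 0.0394
finger_force: 41.0
time_s: 20.05
tcp_pos: [0.4428, -0.1682, 0.1328]
ee_rot: [180.0, -0.0, -179.9]
contact_force: [0.1, 0.6, -2.8]
grip_width: 0.0401
finger_force: 41.0
```

View pics/s6.png

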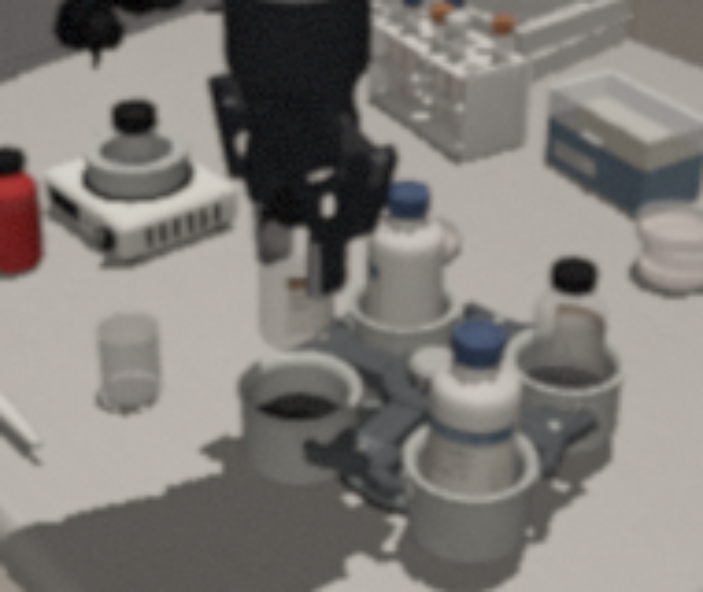

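The large bottle is seated in its new bucket, cap at (408,200). The small one is held upright above the free bucket at (300,390). I lower it to a TCP height of about 0.068.

```bash
python3 -m crank '[{"claw":0.03,"x":0,"y":0,"z":0.025,"roll":0},{"claw":0.03,"x":0,"y":0,"z":0.025,"roll":0},{"claw":0.03,"x":0,"y":0,"z":0.01,"roll":0},{"claw":0.03,"x":0,"y":0,"z":0.003,"roll":0},{"claw":0.03,"x":0,"y":0,"z":0,"roll":0},{"claw":0.03,"x":0,"y":0,"z":0,"roll":0}]';python3 -m crank '[{"claw":0.03,"x":0,"y":0,"z":0.0025,"roll":0},{"claw":0.03,"x":0,"y":0,"z":0,"roll":0},{"claw":0.03,"x":0,"y":0,"z":0,"roll":0}]'
```

```text
time_s: 20.7
tcp_pos: [0.4438, -0.1691, 0.0709]
ee_rot: [-180.0, 0.1, -180.0]
contact_force: [-0.9, 0.2, -1.4]
grip_width: 0.0401
finger_force: 41.1
time_s: 21.0
tcp_pos: [0.4442, -0.1693, 0.0688]
ee_rot: [-180.0, 0.2, -180.0]
contact_force: [0.4, 1.0, 6.4]
grip_width: 0.04
finger_force: 41.7
```

Contact at the floor height, so I release, lift and retreat toward the middle.

```bash
python3 -m crank '[{"claw":0.045,"x":0,"y":0,"z":0,"roll":0},{"claw":0.06,"x":0,"y":0,"z":0,"roll":0},{"claw":0.085,"x":0,"y":0,"z":0,"roll":0},{"claw":0.085,"x":0,"y":0,"z":0,"roll":0},{"claw":0.085,"x":0,"y":0,"z":-0.02,"roll":0},{"claw":0.085,"x":0,"y":0,"z":-0.04,"roll":0},{"claw":0.085,"x":0,"y":0,"z":-0.04,"roll":0},{"claw":0.085,"x":0,"y":0,"z":-0.04,"roll":0},{"claw":0.085,"x":0.04,"y":0.03,"z":0,"roll":0},{"claw":0.085,"x":0.04,"y":0.03,"z":0,"roll":0},{"claw":0.085,"x":0.04,"y":0.03,"z":0,"roll":0},{"claw":0.085,"x":0.03,"y":0.03,"z":0,"roll":0}]'; python3 -m crank '[{"claw":0.085,"x":0.02,"y":0.03,"z":0,"roll":0},{"claw":0.085,"x":0,"y":0.04,"z":0,"roll":0},{"claw":0.085,"x":0,"y":0.04,"z":0,"roll":0},{"claw":0.085,"x":0,"y":0.04,"z":0,"roll":0},{"claw":0.085,"x":0,"y":0.04,"z":0,"roll":0},{"claw":0.085,"x":0,"y":0.04,"z":0,"roll":0},{"claw":0.085,"x":0,"y":0,"z":0,"roll":0},{"claw":0.085,"x":0,"y":0,"z":0,"roll":0}]'; python3 - <<'E'
from h import *
p,d=r.camera("top");cv2.imwrite("pics/t7.png",p);W=cloud("top",d).reshape(-1,3)
for n,x,y,h in[("jar",.530,.150,.094),("LJ",.550,-.133,.139),("S1",.585,-.24,.122),("L2",.478,-.275,.139),("S2",.443,-.169,.122),("dish",.669,-.019,.015),("beaker",.41,-.04,.05)]:
    m=W[(np.hypot(W[:,0]-x,W[:,1]-y)<.03)&(abs(W[:,2]-h)<.006)];print(n,len(m),np.median(m,0).round(4) if len(m) else 0)
E
```

```text
time_s: 22.2
tcp_pos: [0.2907, -0.0483, 0.2071]
ee_rot: [180.0, -0.0, 179.9]
contact_force: [0.0, 0.3, 0.4]
grip_width: 0.0851
finger_force: 0.0
time_s: 23.0
tcp_pos: [0.2724, 0.1815, 0.207]
ee_rot: [-179.9, -0.0, -179.8]
contact_force: [0.3, 0.6, -0.1]
grip_width: 0.085
finger_force: 0.0
jar 238 [0.5289 0.1491 0.0938]
LJ 161 [ 0.5499 -0.1354  0.1386]
S1 159 [ 0.5845 -0.2403  0.1218]
L2 174 [ 0.4779 -0.2747  0.1389]
S2 167 [ 0.4427 -0.1705  0.1217]
dish 483 [ 0.669  -0.0185  0.0152]
beaker 79 [ 0.4079 -0.0405  0.0497]
```

View pics/t7.png

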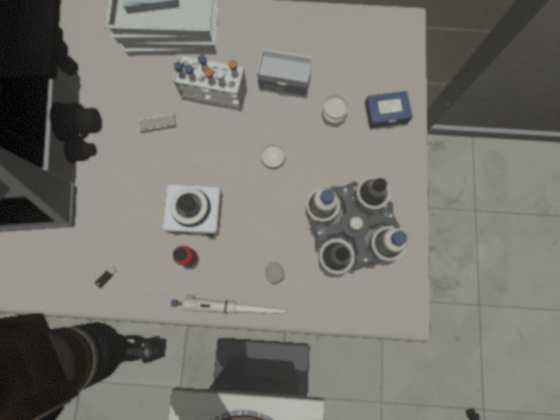

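The large bottles are across from each other at (326,200) and (395,240). The small ones are across at (374,190) and (340,250), and the jar is in the well at (188,205). All the heights are right, and the beaker and dish have not moved.

```bash
python3 -c "
from cell import r
print(r.job_done())"
```

```text
the job is handed in; nothing more can be done
None
```

I handed the job in at about 23 s: the final top-camera check shows the large bottles across from each other, the small bottles across from each other, the jar in the heating-block well, and the beaker and dish where they were; the hand-in gave no verdict.

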